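# Fit the sanding wheel to the edge-finishing machine

## Robot

A 6-joint arm with a two-finger parallel gripper is mounted at the origin on the work surface. World frame = base frame: x ahead of the robot, y to its left, z up, the work surface at z = 0. Lengths are in mm, angles in rad, forces in N, time in s.
With the tool pointing down it reaches from about 250 to 775 mm from the base axis. Payload 4 kg.
Tool frame: the origin (TCP) lies at the very end of the fingers, on their centre line; the grasp point (between the pads) lies 19 mm behind it; z points along the fingers, y is the line along which they close (so a half turn about z gives the same grasp; the last joint's range is limited). The gripper opens to 85 mm and grips with 20 to 120 N. Pads are 22 mm wide; open, the fingers measure 114 mm over their backs; the gripper's body (76 mm by 85 mm) begins 54 mm behind the grasp point. The pads swing forward as they close: fully open they stand 13 mm farther back than shut.
Start: joints at [-0.103, 0.087, 1.371, -0, 1.684, -0.103], TCP at [550.016, -0.006, 231.341] pointing down, gripper open.
Joint ranges: [-3.1, 3.1], [-0.76, 2.03], [0.27, 2.55], [-1.08, 4.22], [0.17, 2.65], [-2.57, 2.57]. Speed limits (rad/s): [2.79, 2.79, 3.14, 3.14, 3.14, 3.14].

## Interface

Orientations are given as a unit quaternion [w, x, y, z].
In Python, from cell import ctrl, viewer gives the robot as it stands.
- The arm moves only by the shell command python3 -m creep 'ROWS' [FORCE]. ROWS is JSON, a list of rows, each a list of 3 entries, a list of its own where there are three numbers: the shift along the tool's x, y, z in m, then the turn, a rotation vector about the tool's x, y, z in rad, then the gripper command: -1 is shut, 1 is fully open, values between are in proportion. In form: [[[x, y, z], [ax, ay, az], grip], ...]. A call has 1 to 10 rows; each row shifts and turns the commanded pose from where the row before left it, along the tool's axes as they then stand; what a row does not reach is not made up. A row lasts 1/12 s, in which the tool goes at most 41.7 mm and 7.16 degrees, less where a joint would pass 70% of its speed; a pose out of reach is approached as far as the arm can. A call with a gripper value outside its range is refused whole. The fingers move at their own pace and stop on an object; FORCE is the grip in N (left out, the last holds). Time passes only in rows, so rows that do not move let the fingers close. It gives the time, the measured TCP pose, the force, the opening and the grip force at its end, in the units of the state.
- ctrl.state(): the state, without advancing time (a new reading comes with each control period).
- viewer.get_image(name): name is "scene" or "side" or "wrist"; returns a dict with "image" (384x512x3 uint8, red, green, blue), "z_map" (384x512 float32, mm along the optical axis (not along the pixel's ray), 0 where there is no reading), "mtx" (3x3 intrinsics, pixels), "pose" (4x4, takes a point from camera to world coordinates); the wrist camera has in their place "T_tool_cam" (4x4, takes a point from camera to tool coordinates, whose origin is the TCP and whose axes are the flange's). Camera axes: x right, y up, looking along -z (the intrinsics and any distortion apply to the point x, -y, -z); pixel columns grow to the right and rows downward; lengths in mm; the calibration is good to about 2 mm. A picture is of the moment at which its call begins: read the wrist's pose just before it.
- ctrl.close_job(): hands the job in; it is judged then, once.
The state is a dict: "time": time; "joints": joint angles; "joint_vel": joint speeds; "joint_torque": joint torques, N m; "ee_pos": TCP position; "tool_rot": TCP orientation; "contact_force": force on the tool from outside, world axes, zero at the start; "wrist_torque": the same for the moment, N m; "gripper_width": finger opening in mm; "grip_force": force on a finger pad.
Only numpy, scipy, OpenCV 4.12 (cv2) and the standard library are available. Lean on these libraries where they do the work, as an engineer would, in place of code of your own. Each camera call takes 0.05 s, during which the arm holds its last target. There are 200 camera calls.

## Task

Fit the orange sanding wheel to the green edge-finishing machine: set it over the spindle, turn it until its four holes meet the four drive studs, and slide it fully home, flush on the flange. Let go of the wheel, and only then throw the red-topped locking lever all the way over, away from the robot. Leave the black spare wheel where it is and do not knock over the white glue bottle.

Things in the scene. Friction and masses are not known exactly. Their poses are not given: they have to be found in the camera images.
- wheel: the orange sanding wheel, 0.25-0.5 kg, lying flat: a disc 120 mm across, 30 mm thick (metal core, orange sleeve) with a solid black square grip block 44 x 44 mm on its middle, 30 to 75 mm above the underside. Grip it there from above. Origin: centre of the underside; z up; block faces square to x and y. Four holes 12.6 mm across go through the disc at x = +-28, y = +-28 mm (repeating each quarter turn).
- wheel_bore (a point): mouth of the wheel's blind centre bore, in the underside on the axis (same point and axes as the wheel's origin); 18.6 mm across, 30 mm deep. Bore and holes have a small chamfer below.
- spare: the spare wheel, of the same shape and size, with a black rubber sleeve and a pale wooden core; to be left alone. Same origin and axes. It and the orange wheel may have changed places.
- machine: the green machine, fixed: origin on the bench right under the spindle axis; the housing spans x -90..90, y -88..212 mm and is 60 mm high; x points roughly away from the robot, z up. On top stand the drive flange (at the origin) and the lever (at x = 0, y = 155 mm).
- seat (a point): middle of the drive flange's flat top face, on the spindle axis, 80 mm above the bench; axes of the housing. Flange 100 mm across. Four brass studs rise 12 mm from the face, 10 mm thick (last 6 mm taper to 5), in a square of 56 mm, 39.6 mm from the axis. The flange's angle is unknown: see it or feel for it. A brake holds it up to about 1.5 N m. A wheel is home when its underside lies on this face.
- spindle_tip (a point): top of the steel spindle, 27 mm above the flange face; 16 mm thick, its last 10 mm taper to 7 mm. A wheel set over it at a wrong angle rests on the stud tops, its underside 12 mm above the flange face; turned there under light pressure (5 to 10 N) it drops over the studs within a quarter turn.
- lock (a joint): angle of the locking lever (grey stem, red ball on top): 0 = leaning 0.5 rad towards the robot (machine -x), 1.0 rad = fully over, leaning away (machine +x). It starts near 0, moves with slight friction and stays where it is left.
- lock_tip (a point): the middle of the lever's red tip; the lever is about 80 mm long and turns about a line along the machine's y. It can be pushed over with closed fingers a little below its tip.
- glue: a white glue bottle with a yellow cap, 52 mm across, 140 mm tall, standing loose beyond the machine; origin at the centre of its foot

How it is judged (in metres and radians):
On the way, in this order (a step that is already met when the one before it is completed fails the run):
1. the orange wheel sits fully home on the flange, let go (horizontal distance between wheel and seat below 0.004 m and z of wheel in the frame of seat below 0.003 m and angle between wheel's own z axis and vertical below 0.06 rad and contact force between the fingers and wheel below 0.1 N), for 0.2 s.
2. the lever is thrown fully over (value of joint lock above 0.9 rad), for 0.1 s.
At the end, for the whole second after the job is handed in: The orange wheel rests on the flange over all four studs: underside within 3 mm of the flange face, within 4 mm of the spindle axis, tilt under 0.06 rad, at rest; the locking lever is past 0.9 rad (horizontal distance between wheel and seat below 0.004 m and z of wheel in the frame of seat below 0.003 m and angle between wheel's own z axis and vertical below 0.06 rad and linear speed of wheel below 0.02 m/s and value of joint lock above 0.9 rad); the robot touches nothing.
It fails at once if the spare wheel is moved more than 30 mm (distance of spare from where it was at the start of the episode above 0.03 m).
It fails at once if the glue bottle is knocked over (angle between glue's own z axis and vertical above 0.6 rad).
It also fails if it takes over 72 s, if anything falls off the work surface, if the arm or the gripper's body presses on something with over 40 N, if the wrist force passes 120 N, or if a joint passes its speed limit or range.

## Working session

There is one attempt and no reset: what is moved stays moved. The work goes in short steps, Python scripts to look and compute and a shell command to move; the robot and the scene stay as the last step left them, time stands still between calls to the robot, and variables do not carry over. Pictures are saved under pics/ and viewed, at most 10 in all, crops included, and the job is handed in when it is done.

```bash
mkdir -p pics; ls; cat > h.py <<'E'
import numpy as np, cv2
from cell import ctrl, viewer
from scipy.spatial.transform import Rotation as R
def tool():
    s=ctrl.state(); T=np.eye(4); q=s["tool_rot"]
    T[:3,:3]=R.from_quat([q[1],q[2],q[3],q[0]]).as_matrix(); T[:3,3]=s["ee_pos"]; return T
def grab(n):
    T=tool(); d=viewer.get_image(n)
    d["P"]=np.array(d["pose"]) if "pose" in d else T@np.array(d["T_tool_cam"])
    return d
def cloud(d):
    z=d["z_map"]; K=d["mtx"]; v,u=np.mgrid[:z.shape[0],:z.shape[1]]
    X=np.stack([(u-K[0,2])/K[0,0]*z,-(v-K[1,2])/K[1,1]*z,-z],-1)
    W=X@d["P"][:3,:3].T+d["P"][:3,3]; W[z==0]=np.nan; return W
def plane(d,uv,h):
    K=d["mtx"]; uv=np.atleast_2d(uv).astype(float)
    X=np.stack([(uv[:,0]-K[0,2])/K[0,0],-(uv[:,1]-K[1,2])/K[1,1],-np.ones(len(uv))],-1)@d["P"][:3,:3].T
    o=d["P"][:3,3]; return o+X*((h-o[2])/X[:,2:])
def save(d,n): cv2.imwrite("pics/"+n,d["image"][:,:,::-1])
E
python3 - <<'E'
from h import *
ims=[grab(n) for n in("scene","side","wrist")]
for d,n in zip(ims,("scene","side","wrist")): print(n,d.keys(),d["P"].round(2).tolist(),d["mtx"].tolist())
print(ctrl.state())
a=np.hstack([d["image"] for d in ims[:2]])
cv2.imwrite("pics/a.png",cv2.resize(np.vstack([a,np.hstack([ims[2]["image"],ims[2]["image"]*0])]),(800,600))[:,:,::-1])
E
```

```text
pics
scene dict_keys(['image', 'z_map', 'mtx', 'pose', 'P']) [[0.23, -0.6, 0.77, 1226.89], [0.97, 0.13, -0.19, -165.96], [0.01, 0.79, 0.61, 598.16], [0.0, 0.0, 0.0, 1.0]] [[372.84251852591416, 0.0, 259.359326382154], [0.0, 372.84251852591416, 195.80963602553925], [0.0, 0.0, 1.0]]
side dict_keys(['image', 'z_map', 'mtx', 'pose', 'P']) [[-0.98, 0.14, -0.16, 480.81], [-0.21, -0.62, 0.76, 649.65], [0.01, 0.78, 0.63, 638.27], [0.0, 0.0, 0.0, 1.0]] [[375.0484056854631, 0.0, 253.20785302372653], [0.0, 375.0484056854631, 192.85100882028925], [0.0, 0.0, 1.0]]
wrist dict_keys(['image', 'z_map', 'mtx', 'T_tool_cam', 'P']) [[1.0, -0.0, 0.0, 549.75], [0.0, 0.95, 0.32, 80.78], [-0.0, -0.32, 0.95, 373.07], [0.0, 0.0, 0.0, 1.0]] [[335.3709833427698, 0.0, 253.85918451245382], [0.0, 335.3709833427698, 190.29794989261282], [0.0, 0.0, 1.0]]
{'time': 0.15, 'joints': array([-1.03087746e-01,  8.78261167e-02,  1.37192086e+00,  4.02523535e-05,
        1.68359652e+00, -1.03094185e-01]), 'joint_vel': array([-0.00185003, -0.00149243, -0.00514707, -0.00032642,  0.00084358,
       -0.00044305]), 'joint_torque': array([ 1.22744677e-03, -3.52374566e+01, -3.13678122e+01, -1.70676763e-04,
        8.12124257e-03, -6.53522420e-05]), 'ee_pos': array([5.49619144e+02, 5.45818330e-02, 2.30378685e+02]), 'tool_rot': array([-6.92041482e-04,  7.07102644e-01,  7.07110376e-01, -5.36503422e-04]), 'contact_force': array([0.35517301, 0.63610211, 1.04294785]), 'wrist_torque': array([-0.05997273, -0.05195921, -0.04397907]), 'grip_force': 0.0, 'gripper_width': 85.63816756710963}
```

View pics/a.png

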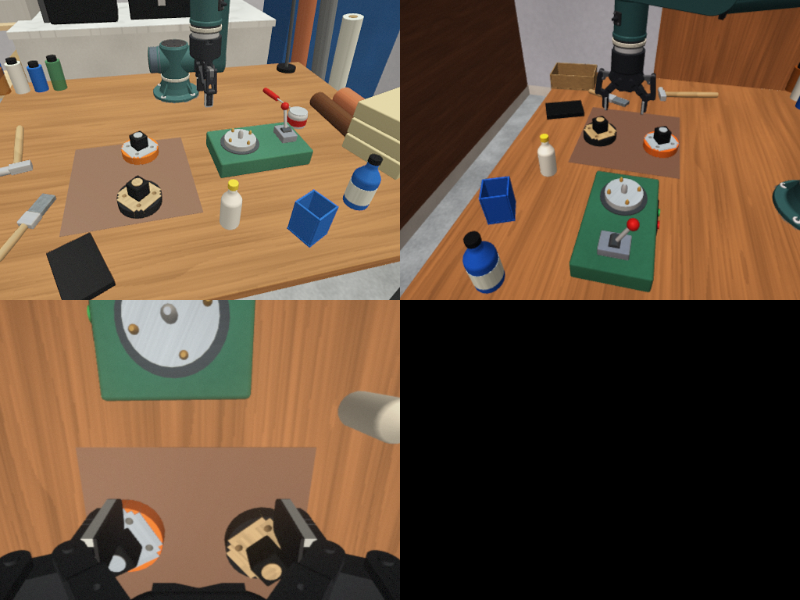

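The scene picture (native pixels, 1.28x) shows orange wheel near (179,188), spare near (178,252), and machine flange near (307,179). In the wrist view the flange studs sit at the top, at about (170,420)/(235,455) native. Measuring from the clouds.

```bash
cat > m.py <<'E'
from h import *
def cls(d):
    hsv=cv2.cvtColor(d["image"],cv2.COLOR_RGB2HSV); return [hsv[...,i].astype(int) for i in range(3)]
def circ(p):
    A=np.c_[2*p,np.ones(len(p))]; s=np.linalg.lstsq(A,(p**2).sum(1),rcond=None)[0]; return s[:2],np.sqrt(s[2]+s[:2]@s[:2])
E
python3 - <<'E'
from m import *
for n in("scene","side","wrist"):
    d=grab(n); W=cloud(d); h,s,v=cls(d); z=W[...,2]; print("==",n)
    def rep(m,k):
        if m.sum()>5: p=W[m]; print(k,m.sum(),np.nanmedian(p,0).round(1),np.nanpercentile(p,2,axis=0).round(1),np.nanpercentile(p,98,axis=0).round(1))
    box=lambda x0,x1,y0,y1:(W[...,0]>x0)&(W[...,0]<x1)&(W[...,1]>y0)&(W[...,1]<y1)
    B=box(250,800,-300,300)
    om=(h>5)&(h<14)&(s>215)&(v>130)&B&(z>3)&(z<45); rep(om,"orange")
    gm=(h>60)&(h<90)&(s>100)&(z>50)&(z<70)&B; rep(gm,"greentop")
    if gm.sum()>50: print(" rect",cv2.minAreaRect(W[gm][:,:2].astype(np.float32)))
    rm=((h<5)|(h>174))&(s>170)&(v>90)&(z>90)&B; rep(rm,"redball")
    ym=(h>22)&(h<34)&(s>170)&(z>100)&B; rep(ym,"glue cap")
    bm=(v<70)&(z>68)&(z<82)&B; 
    nl,L,st,c=cv2.connectedComponentsWithStats(bm.astype(np.uint8))
    for i in range(1,nl):
        if st[i,4]>25: rep(L==i,"blocktop"); print(" rect",cv2.minAreaRect(W[L==i][:,:2].astype(np.float32)))
    fm=(s<60)&(v>110)&(z>75)&(z<85)&B; rep(fm,"flange")
    if fm.sum()>50: print(" circ",cv2.minEnclosingCircle(W[fm][:,:2].astype(np.float32)))
    sm=(s<70)&(z>100)&(z<112)&B; rep(sm,"spindle")
    sm=(h>10)&(h<28)&(s>80)&(z>82)&(z<97)&B
    nl,L,st,c=cv2.connectedComponentsWithStats(sm.astype(np.uint8))
    for i in range(1,nl):
        if st[i,4]>3: rep(L==i,"stud"); print("  px",c[i].round(1),plane(d,c[i],90).round(1))
E
```

```text
== scene
orange 38 [ 481.6 -213.1   12.8] [ 450.4 -242.9    4.1] [ 493.8 -132.1   27.1]
greentop 2802 [568.2 190.5  60.4] [443.1  39.4  52. ] [610.3 291.2  62.6]
 rect ((523.8907470703125, 44.288482666015625), (512.0552978515625, 177.73939514160156), 89.69698333740234)
redball 73 [492.1 275.  159.8] [482.1 267.4 148.6] [497.3 285.5 167.3]
glue cap 155 [777.8  15.  139.4] [763.    5.6 127.3] [783.3  25.9 141.8]
blocktop 115 [ 446.7 -186.5   74.7] [ 416.2 -211.6   68.1] [ 460.6 -162.1   77.2]
 rect ((436.8655090332031, -186.97311401367188), (40.487056732177734, 40.11189270019531), 31.173606872558594)
blocktop 216 [ 662.6 -200.1   74.7] [ 631.7 -226.4   69. ] [ 679.7 -175.1   77.2]
 rect ((654.150146484375, -199.85079956054688), (42.37721252441406, 42.44859313964844), 39.50804901123047)
flange 972 [534.7 117.1  80.5] [ 427.3 -191.5   75.5] [795.9 288.8  84.7]
 circ ((536.558349609375, 37.685523986816406), 262.74169921875)
spindle 183 [779.2  18.8 104.9] [507.2   1.9 100.2] [787.8 284.3 111.5]
stud 16 [485.7 111.8  87.6] [481.8 107.5  82.2] [487.8 115.1  93.4]
  px [297.7 166.2] [[489.1 
[... 2351 characters left out ...]
58447266, 43.24114227294922), 40.00351333618164)
flange 8919 [521.3 109.5  80.2] [ 435.9 -187.2   76.5] [750.3 138.   82.4]
 circ ((579.5742797851562, -48.518733978271484), 215.02371215820312)
spindle 609 [754.9  26.5 103.3] [514.8   3.4 100.2] [763.6 129.7 108.1]
stud 69 [557.8 135.1  89.1] [554.1 133.3  85.4] [561.7 137.   93.7]
  px [264.9   2.8] [[557.8 135.   90. ]]
stud 124 [484.8 111.5  90.3] [480.8 107.7  82.9] [487.7 115.8  93.3]
  px [170.   36.8] [[484.7 111.5  90. ]]
stud 98 [533.9  87.8  91. ] [530.5  83.6  86.5] [537.5  92.   93.6]
  px [234.3  69.5] [[533.9  87.8  90. ]]
stud 6 [767.4  -7.3  87.6] [766.1  -7.6  86.8] [768.7  -6.9  89. ]
  px [498.5 183. ] [[765.8  -6.6  90. ]]
```

Three views agree: orange wheel at about (435.5,-185), block at 30°. The studs are centred at about (521.5,126.5), with the square at -25.5° (= 64.5°). Moving above the wheel, then turning +30° world (-0.5236 about tool z).

```bash
python3 -m creep '[[[-0.031,-0.019,0],[0,0,0],1],[[-0.031,-0.019,0],[0,0,0],1],[[-0.031,-0.019,0],[0,0,0],1],[[-0.031,-0.019,0],[0,0,0],1],[[-0.031,-0.019,0],[0,0,0],1],[[-0.030,-0.019,0],[0,0,0],1],[[0,0,0],[0,0,-0.105],1],[[0,0,0],[0,0,-0.105],1],[[0,0,0],[0,0,-0.105],1],[[0,0,0],[0,0,-0.105],1]]' 40
python3 -m creep '[[[0,0,0.03],[0,0,-0.104],1],[[0,0,0.03],[0,0,0],1],[[0,0,0],[0,0,0],1],[[0,0,0],[0,0,0],1]]'
cat >> m.py <<'E'
def block(d,c,zlo,r=40):
    "block top rect from cloud, and pose in tool axes"
    W=cloud(d); h,s,v=cls(d)
    m=(v<75)&(abs(W[...,2]-zlo)<6)&(np.hypot(W[...,0]-c[0],W[...,1]-c[1])<r)
    (x,y),wh,a=cv2.minAreaRect(W[m][:,:2].astype(np.float32)); return m.sum(),(x,y),wh,a,np.nanmedian(W[m][:,2])
def totool(p):
    return (np.linalg.inv(tool())@np.r_[p,1])[:3]
E
python3 - <<'E'
from m import *
d=grab("wrist"); save(d,"w1.png")
for n in("wrist","side","scene"):
    print(n,block(grab(n),(435.5,-185),75))
T=tool(); print(T[:3,3],np.degrees(np.arctan2(T[1,1],T[0,1])),T[:3,2], totool([435.5,-185,40]))
E
```

```text
time: 1.13
ee_pos: [435.7, -185.4, 231.4]
tool_rot: [0.0, 0.542, 0.84, 0.0]
contact_force: [-1.2, 0.6, -0.8]
gripper_width: 85.6
grip_force: 0.0
time: 1.47
ee_pos: [434.8, -184.3, 169.7]
tool_rot: [-0.002, 0.5, 0.866, 0.0]
contact_force: [0.8, 0.1, 0.6]
gripper_width: 85.2
grip_force: 0.0
wrist (np.int64(1848), (432.66259765625, -186.03604125976562), (42.684452056884766, 42.64068603515625), 29.87716293334961, np.float64(74.99585990236287))
side (np.int64(114), (432.177734375, -184.21356201171875), (42.00412368774414, 44.75714874267578), 32.629371643066406, np.float64(74.71951444484023))
scene (np.int64(107), (437.5719299316406, -186.84893798828125), (39.99271011352539, 40.264930725097656), 28.260848999023438, np.float64(74.76101429754112))
[ 437.26677689 -185.69598021  173.8777587 ] 30.016342309942083 [ 0.00399073 -0.00224219 -0.99998952] [  2.01362542  -1.49411004 133.86774485]
```

View pics/w1.png

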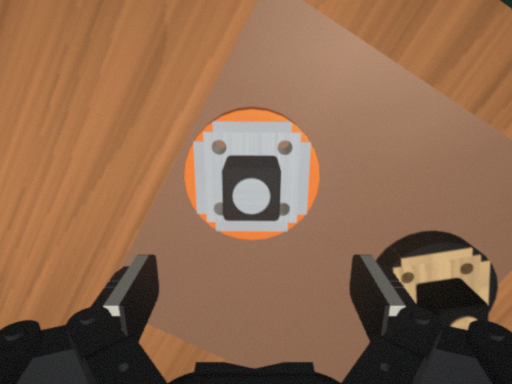

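The wheel is square in view with its block at (251,188), centred between the fingers at column 252. Descending and gripping.

```bash
python3 -m creep '[[[0,0,0.035],[0,0,0],1],[[0,0,0.035],[0,0,0],1],[[0,0,0.03],[0,0,0],1],[[0,0,0.02],[0,0,0],1],[[0,0,0.01],[0,0,0],1],[[0,0,0],[0,0,0],1],[[0,0,0],[0,0,0],-1],[[0,0,0],[0,0,0],-1],[[0,0,0],[0,0,0],-1],[[0,0,0],[0,0,0],-1]]' 60
python3 -m creep '[[[0,0,0],[0,0,0],-1],[[0,0,0],[0,0,0],-1],[[0,0,0],[0,0,0],-1],[[0,0,-0.01],[0,0,0],-1],[[0,0,-0.03],[0,0,0],-1],[[0,0,-0.04],[0,0,0],-1],[[0,0,-0.04],[0,0,0],-1],[[0,0,-0.03],[0,0,0],-1],[[0,0,0],[0,0,0],-1],[[0,0,0],[0,0,0],-1]]' 60
python3 - <<'E'
from m import *
d=grab("wrist"); save(d,"w2.png")
T=tool(); print(T[:3,3],np.degrees(np.arctan2(T[1,1],T[0,1])))
for t in ([521.5,126.5,190],): print(totool(t))
E
```

```text
time: 2.5
ee_pos: [437.2, -186.4, 43.9]
tool_rot: [0.002, 0.5, 0.866, -0.001]
contact_force: [-0.1, -0.7, -2.3]
gripper_width: 43.1
grip_force: 62.6
time: 3.33
ee_pos: [437.1, -185.3, 194.0]
tool_rot: [0.003, 0.5, 0.866, 0.0]
contact_force: [-1.1, -1.6, -3.1]
gripper_width: 43.1
grip_force: 62.8
[ 435.86939044 -184.67706621  191.4234837 ] 30.031848803069007
[226.54413661 229.87203212   1.54827377]
```

View pics/w2.png

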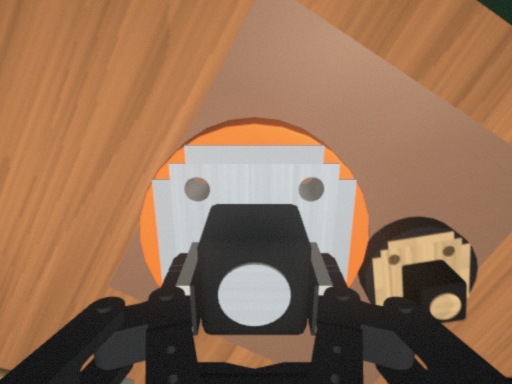

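The wheel is held square; disc holes at (197,189) and (312,189). Move over the spindle, turn +34.5°, and measure the wheel offset in the grip.

```bash
python3 -m creep '[[[0.02,0.02,0],[0,0,0],-1],[[0.0235,0.0235,0],[0,0,0],-1],[[0.0235,0.0235,0],[0,0,0],-1],[[0.0235,0.0235,0],[0,0,0],-1],[[0.0235,0.0235,0],[0,0,0],-1],[[0.0235,0.0235,0],[0,0,0],-1],[[0.0235,0.0235,0],[0,0,0],-1],[[0.0235,0.0235,0],[0,0,0],-1],[[0.0235,0.0235,0],[0,0,0],-1],[[0.0185,0.0215,0],[0,0,0],-1]]'
python3 -m creep '[[[0,0,0],[0,0,-0.1],-1],[[0,0,0],[0,0,-0.1],-1],[[0,0,0],[0,0,-0.1],-1],[[0,0,0],[0,0,-0.1],-1],[[0,0,0],[0,0,-0.1],-1],[[0,0,0],[0,0,-0.1],-1],[[0,0,0],[0,0,0],-1],[[0,0,0],[0,0,0],-1]]'
python3 - <<'E'
from m import *
d=grab("wrist"); save(d,"w3.png")
T=tool(); print(T[:3,3],np.degrees(np.arctan2(T[1,1],T[0,1])))
Pt=np.array(d["T_tool_cam"]); e=dict(d,P=Pt)
for zt in (10,14): print("holes tool",plane(e,[(197,189),(312,189)],zt).round(1).tolist())
W=cloud(e); g=d["image"]
h,s,v=cls(d); m=(h>5)&(h<14)&(s>200)&(v>150)&(W[...,2]>0)&(W[...,2]<60)
p=W[m]; print(m.sum(),np.nanpercentile(p,[5,50],axis=0).round(1)); c,r=circ(p[abs(p[:,2]-np.nanpercentile(p[:,2],20))<3][:,:2]); print(c,r)
for n in("scene","side"):
    q=grab(n); W=cloud(q); h,s,v=cls(q); m=(h>5)&(h<14)&(s>200)&(v>130)&(W[...,2]>120)&(W[...,2]<200)&(np.hypot(W[...,0]-521,W[...,1]-126)<80)
    p=W[m]; print(n,m.sum(),np.nanpercentile(p[:,2],[3,97]),circ(p[:,:2]))
    save(q,n+"3.png")
a=np.hstack([cv2.imread("pics/scene3.png")[80:280,180:430],cv2.imread("pics/side3.png")[100:300,180:430]]); cv2.imwrite("pics/s3.png",cv2.resize(a,(800,320)))
E
```

```text
time: 4.22
ee_pos: [519.6, 128.2, 187.9]
tool_rot: [-0.003, 0.499, 0.866, -0.002]
contact_force: [0.9, 0.2, -2.4]
gripper_width: 43.2
grip_force: 62.7
time: 4.88
ee_pos: [520.1, 125.8, 188.7]
tool_rot: [-0.002, 0.223, 0.975, -0.001]
contact_force: [-0.2, -0.6, -3.4]
gripper_width: 43.5
grip_force: 62.9
[520.35641071 125.86131246 189.18476577] 64.26869769563118
holes tool [[30.9, -27.6, 10.0], [30.9, 27.6, 10.0]]
holes tool [[29.6, -28.3, 14.0], [29.6, 28.3, 14.0]]
0 [nan nan nan]
[0. 0.] 0.0
scene 393 [149.76965156 171.9526734 ] (array([518.48097073, 126.61604984]), np.float64(59.36838534494951))
side 745 [150.26399292 176.51935255] (array([518.29475242, 128.69078284]), np.float64(56.67836201211199))
  return np.nanmean(a, axis, out=out, keepdims=keepdims)
```

View pics/s3.png

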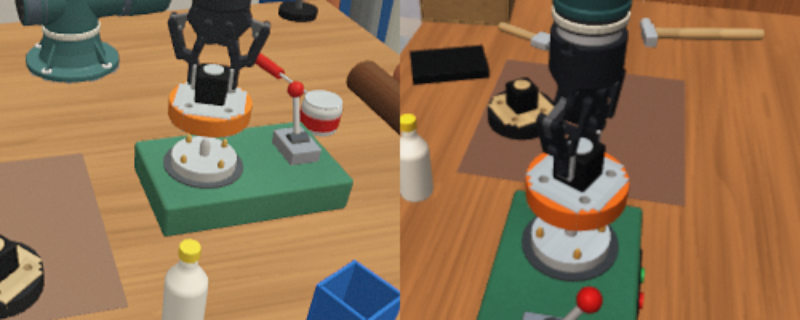

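The wheel hangs square above the flange, with the studs showing below the disc. Its centre reads about (518.4,127), against a bias-corrected seat of (520.7,125). Shift tool x -3 mm, y -1 mm, then descend gently.

```bash
python3 -m creep '[[[-0.003,-0.001,0],[0,0,0],-1],[[0,0,0.015],[0,0,0],-1],[[0,0,0.015],[0,0,0],-1],[[0,0,0.006],[0,0,0],-1],[[0,0,0.004],[0,0,0],-1],[[0,0,0.003],[0,0,0],-1],[[0,0,0],[0,0,0],-1]]'
python3 -m creep '[[[0,0,0.003],[0,0,0],-1],[[0,0,0.003],[0,0,0],-1],[[0,0,0],[0,0,0],-1]]'
python3 -m creep '[[[0,0,0.003],[0,0,0],-1],[[0,0,0.002],[0,0,0],-1],[[0,0,0],[0,0,0],-1]]'
```

```text
time: 5.62
ee_pos: [523.7, 123.7, 148.1]
tool_rot: [-0.0, 0.222, 0.975, -0.0]
contact_force: [0.1, 1.1, -2.3]
gripper_width: 43.1
grip_force: 63.0
time: 5.87
ee_pos: [523.6, 123.7, 142.1]
tool_rot: [-0.0, 0.222, 0.975, -0.0]
contact_force: [-0.1, 0.1, -2.8]
gripper_width: 43.0
grip_force: 63.0
time: 6.12
ee_pos: [523.4, 123.7, 136.8]
tool_rot: [-0.0, 0.222, 0.975, -0.0]
contact_force: [0.6, 0.6, -2.5]
gripper_width: 43.6
grip_force: 63.1
```

```bash
python3 -m creep '[[[0,0,0.002],[0,0,0],-1],[[0,0,0.002],[0,0,0],-1],[[0,0,0],[0,0,0],-1]]'
python3 -m creep '[[[0,0,0.002],[0,0,0],-1],[[0,0,0.001],[0,0,0],-1],[[0,0,0],[0,0,0],-1]]'
```

```text
time: 6.37
ee_pos: [523.5, 123.7, 132.8]
tool_rot: [-0.0, 0.222, 0.975, -0.0]
contact_force: [-0.2, 0.5, -3.7]
gripper_width: 43.3
grip_force: 63.1
time: 6.62
ee_pos: [523.5, 123.8, 130.0]
tool_rot: [-0.0, 0.222, 0.975, -0.0]
contact_force: [-1.0, 0.7, -2.9]
gripper_width: 43.3
grip_force: 63.1
```

```bash
python3 -m creep '[[[0,0,0.002],[0,0,0],-1],[[0,0,0.001],[0,0,0],-1],[[0,0,0],[0,0,0],-1]]'
python3 -m creep '[[[0,0,0.001],[0,0,0],-1],[[0,0,0.001],[0,0,0],-1],[[0,0,0],[0,0,0],-1]]'
```

```text
time: 6.87
ee_pos: [523.5, 123.8, 127.0]
tool_rot: [-0.0, 0.222, 0.975, 0.0]
contact_force: [-0.5, 0.7, -2.6]
gripper_width: 42.8
grip_force: 63.1
time: 7.12
ee_pos: [523.6, 123.8, 125.2]
tool_rot: [-0.0, 0.222, 0.975, 0.0]
contact_force: [-0.5, 0.7, -1.9]
gripper_width: 43.1
grip_force: 63.1
```

```bash
python3 -m creep '[[[0,0,0.001],[0,0,0],-1],[[0,0,0.001],[0,0,0],-1],[[0,0,0],[0,0,0],-1]]'
python3 -m creep '[[[0,0,0.001],[0,0,0],-1],[[0,0,0.0005],[0,0,0],-1],[[0,0,0],[0,0,0],-1]]'
python3 - <<'E'
from m import *
for n in("scene","side"):
    q=grab(n); W=cloud(q); h,s,v=cls(q); m=(h>5)&(h<14)&(s>200)&(v>130)&(W[...,2]>70)&(W[...,2]<130)&(np.hypot(W[...,0]-521,W[...,1]-126)<80)
    p=W[m]; print(n,m.sum(),np.nanpercentile(p[:,2],[3,97]),circ(p[:,:2]))
    save(q,n+"4.png")
a=np.hstack([cv2.imread("pics/scene4.png")[80:280,180:430],cv2.imread("pics/side4.png")[100:300,180:430]]); cv2.imwrite("pics/s4.png",cv2.resize(a,(800,320)))
E
```

```text
time: 7.37
ee_pos: [523.5, 123.9, 124.0]
tool_rot: [0.0, 0.221, 0.975, 0.0]
contact_force: [-4.0, 1.2, 2.4]
gripper_width: 42.8
grip_force: 63.6
time: 7.62
ee_pos: [523.5, 123.9, 123.9]
tool_rot: [0.0, 0.221, 0.975, 0.0]
contact_force: [-8.3, 1.3, 7.4]
gripper_width: 43.1
grip_force: 64.4
scene 343 [ 84.08877353 107.04640889] (array([521.7845687, 124.6022773]), np.float64(59.102111562979054))
side 631 [ 84.78246932 110.98582176] (array([521.19499966, 126.75189129]), np.float64(56.56655406640711))
```

View pics/s4.png

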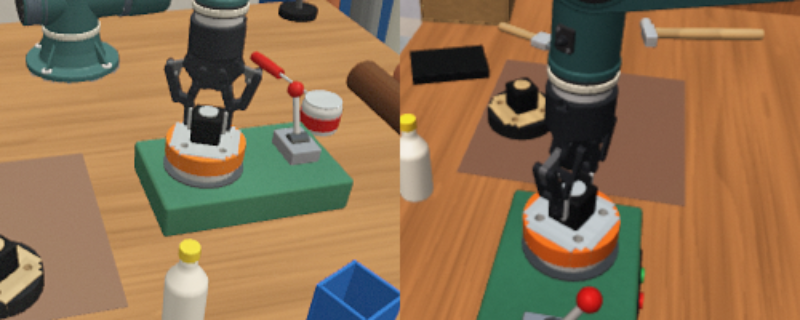

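The wheel looks nearly flush, and its ring top at 107-111 matches bench + 80. There is an 8 N side load towards -x though; relieve it and press a little to see if it drops further.

```bash
python3 -m creep '[[[0.0009,-0.0004,0],[0,0,0],-1],[[0,0,0],[0,0,0],-1],[[0,0,0],[0,0,0],-1]]'
python3 -m creep '[[[0.0005,-0.0002,0],[0,0,0],-1],[[0,0,0.0005],[0,0,0],-1],[[0,0,0],[0,0,0],-1]]'
```

```text
time: 7.97
ee_pos: [523.4, 123.9, 123.9]
tool_rot: [0.001, 0.221, 0.975, 0.0]
contact_force: [-3.8, 2.1, 6.0]
gripper_width: 42.9
grip_force: 64.1
time: 8.22
ee_pos: [523.4, 123.9, 123.8]
tool_rot: [0.002, 0.221, 0.975, 0.001]
contact_force: [-3.0, 0.7, 6.7]
gripper_width: 43.0
grip_force: 64.3
```

TCP 123.9 minus the grasp height of 43.9 is exactly 80.0, so the wheel is home. Release and rise.

```bash
python3 -m creep '[[[0,0,0],[0,0,0],0.6],[[0,0,0],[0,0,0],0.6],[[0,0,0],[0,0,0],0.6],[[0,0,0],[0,0,0],0.6],[[0,0,0],[0,0,0],0.6],[[0,0,-0.01],[0,0,0],0.6],[[0,0,-0.03],[0,0,0],0.6],[[0,0,-0.04],[0,0,0],0.6],[[0,0,-0.04],[0,0,0],0.6],[[0,0,0],[0,0,0],0.6]]'
python3 - <<'E'
from m import *
K=[]
for n in("scene","side","wrist"):
    d=grab(n); W=cloud(d); h,s,v=cls(d); z=W[...,2]; near=np.hypot(W[...,0]-521,W[...,1]-126)<75
    m=near&(h>5)&(h<14)&(s>200)&(v>130)&(z>70); p=W[m]
    if len(p)>20: print(n,"ring z",np.nanpercentile(p[:,2],[3,97]),circ(p[:,:2]))
    m=near&(z>105)&(z<118)&(v>90)&(s<60); A=W[m]; 
    if len(A)>20:
        c=np.linalg.lstsq(np.c_[A[:,:2]-[521,126],np.ones(len(A))],A[:,2],rcond=None)[0]; print(n,"core top plane",c)
    print(n,"block",block(d,(521,126),155))
    r=((h<5)|(h>174))&(s>170)&(v>90)&(z>120)&(abs(W[...,0]-500)<60)&(abs(W[...,1]-280)<50)
    if r.sum()>5: print(n,"ball",r.sum(),np.nanmedian(W[r],0),np.nanmin(W[r],0),np.nanmax(W[r],0))
    g=near*0+((s<60)&(z>63)&(z<150)&(abs(W[...,0]-510)<60)&(abs(W[...,1]-282)<45)); g=g>0
    if g.sum()>5:
        for a,b in((63,85),(85,110),(110,150)):
            k=g&(z>a)&(z<b)
            if k.sum(): print("  stem",a,b,np.median(W[k],0).round(1))
    if n!="side":K.append(d["image"])
cv2.imwrite("pics/w5.png",cv2.resize(np.hstack(K),(800,300))[:,:,::-1])
T=tool(); print(T[:3,3],totool([480,280,150]))
E
```

```text
time: 9.05
ee_pos: [525.9, 124.3, 252.5]
tool_rot: [0.009, 0.222, 0.975, 0.003]
contact_force: [1.1, 0.1, 0.8]
gripper_width: 68.2
grip_force: 0.0
scene ring z [ 84.30073453 106.91703866] (array([521.52053437, 124.96863371]), np.float64(59.425510676828445))
scene core top plane [ 2.13683961e-03 -1.23350435e-03  1.10480369e+02]
scene block (np.int64(115), (525.5250244140625, 123.13037872314453), (42.181724548339844, 36.930809020996094), 63.428688049316406, np.float64(154.48617484619314))
scene ball 72 [492.2945355  274.87412226 159.74754385] [477.88601542 267.64716158 146.79690406] [499.4671216  287.74507387 167.6168927 ]
  stem 63 85 [547.6 264.2  76.8]
  stem 85 110 [524.7 277.1  87.1]
  stem 110 150 [500.2 277.8 127.9]
side ring z [ 84.11992478 110.5637798 ] (array([521.26961808, 126.89157656]), np.float64(56.42794871574362))
side core top plane [-2.58939955e-04  5.53193220e-04  1.10479518e+02]
side block (np.int64(258), (520.1989135742188, 126.31028747558594), (42.36227798461914, 42.56222152709961), 64.31201934814453, np.float64(155.00702566423132))
side ball 192 [484.18369036 285.64285854 162.85895532] [472.84367958 272.70621227 147.96511737] [495.69465659 292.952397   168.79560453]
  stem 63 85 [517.7 303.   83.1]
  stem 85 110 [517.6 284.1  86.3]
  stem 110 150 [498.8 283.1 126.4]
wrist core top plane [-9.53239390e-04 -2.62975240e-04  1.10214688e+02]
wrist block (np.int64(1859), (520.092041015625, 125.00875091552734), (42.12562942504883, 41.08209991455078), 64.22740173339844, np.float64(154.91568708827913))
wrist ball 1414 [482.5096977  275.34720024 164.00469499] [471.78678298 265.99834693 153.26588511] [495.54498283 288.99333577 169.40022075]
  stem 63 85 [511.8 265.   84.1]
  stem 85 110 [517.7 275.8  86. ]
  stem 110 150 [500.6 275.4 124.9]
[522.46307515 123.82018323 242.43836677] [105.95794223 122.39166332  92.37583449]
```

View pics/w5.png

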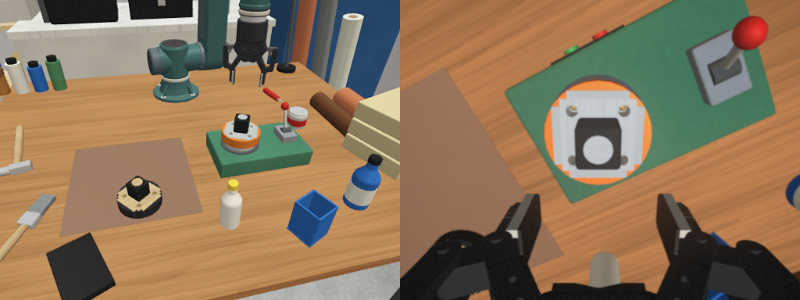

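Wheel home: core top is 110.4 mm and flat, block centred near (521,125.5). The ball is at about (484,280,157), pivot about (522,280,87). Close the fingers, square the tool to yaw 90°, and go behind the lever at (440,280).

```bash
python3 -m creep '[[[0,0,0],[0,0,-0.1125],-1],[[0,0,0],[0,0,-0.1125],-1],[[0,0,0],[0,0,-0.1125],-1],[[0,0,0],[0,0,-0.1125],-1],[[0.017,0.031,0],[0,0,0],-1],[[0.017,0.031,0],[0,0,0],-1],[[0.017,0.031,0],[0,0,0],-1],[[0.017,0.031,0],[0,0,0],-1],[[0.017,0.032,0],[0,0,0],-1],[[0,0,0],[0,0,0],-1]]'
python3 - <<'E'
from m import *
T=tool(); print(T.round(3), totool([440,280,137]), ctrl.state()["joints"])
E
```

```text
time: 10.03
ee_pos: [432.6, 283.9, 239.1]
tool_rot: [-0.003, -0.005, 1.0, 0.001]
contact_force: [0.6, 0.1, -0.6]
gripper_width: -0.4
grip_force: 0.0
[[-1.00000e+00 -1.10000e-02 -6.00000e-03  4.32573e+02]
 [-1.10000e-02  1.00000e+00  1.00000e-03  2.83943e+02]
 [ 6.00000e-03  1.00000e-03 -1.00000e+00  2.39074e+02]
 [ 0.00000e+00  0.00000e+00  0.00000e+00  1.00000e+00]] [ -7.95435451  -4.16161749 102.02564584] [ 0.46892169  0.01598671  1.42995131  0.00373419  1.70004805 -1.11194641]
```

```bash
python3 -m creep '[[[0,-0.003,0.03],[0,0,0],-1],[[0,0,0.035],[0,0,0],-1],[[0,0,0.03],[0,0,0],-1],[[0,0,0.007],[0,0,0],-1],[[0,0,0],[0,0,0],-1]]'
python3 -m creep '[[[-0.015,0,0],[0,0,0],-1],[[-0.01,0,0],[0,0,0],-1],[[-0.01,0,0],[0,0,0],-1],[[-0.01,0,0],[0,0,0],-1],[[-0.01,0,0],[0,0,0],-1],[[-0.01,0,0],[0,0,0],-1],[[-0.01,0,0],[0,0,0],-1],[[-0.01,0,0],[0,0,0],-1],[[0,0,0],[0,0,0],-1]]'
python3 - <<'E'
from m import *
for n in("scene","side"):
    d=grab(n); W=cloud(d); h,s,v=cls(d); z=W[...,2]
    r=((h<5)|(h>174))&(s>170)&(v>90)&(z>120)&(abs(W[...,0]-520)<80)&(abs(W[...,1]-280)<50)
    if r.sum()>5: print(n,"ball",r.sum(),np.nanmedian(W[r],0),np.nanmin(W[r],0),np.nanmax(W[r],0))
E
```

```text
time: 10.45
ee_pos: [434.1, 275.0, 134.8]
tool_rot: [-0.004, -0.002, 1.0, -0.002]
contact_force: [0.2, -0.5, 0.9]
gripper_width: -0.4
grip_force: 0.0
time: 11.2
ee_pos: [523.7, 276.4, 138.8]
tool_rot: [0.0, -0.001, 1.0, -0.0]
contact_force: [0.2, -0.2, -0.8]
gripper_width: -0.1
grip_force: 0.0
scene ball 84 [556.12051056 274.88408486 161.99229766] [544.1913806  267.88490551 148.11117507] [562.17461524 288.7696865  170.32012381]
side ball 152 [548.6807328  288.07152962 164.32435246] [538.17286241 274.02802035 151.93907641] [559.13949178 293.40683897 170.68037759]
```

Ball centre is now at about x 549, lock about 0.85. Push on in small steps to the stop.

```bash
python3 -m creep '[[[-0.004,0,0],[0,0,0],-1],[[-0.004,0,0],[0,0,0],-1],[[0,0,0],[0,0,0],-1]]'
python3 -m creep '[[[-0.002,0,0],[0,0,0],-1],[[-0.001,0,0],[0,0,0],-1],[[0,0,0],[0,0,0],-1]]'
```

```text
time: 11.55
ee_pos: [529.9, 276.8, 139.2]
tool_rot: [0.0, -0.002, 1.0, -0.0]
contact_force: [0.3, 0.0, -0.1]
gripper_width: 0.1
grip_force: 0.0
time: 11.8
ee_pos: [532.6, 276.8, 139.2]
tool_rot: [-0.0, -0.002, 1.0, -0.0]
contact_force: [-0.6, -0.2, -0.1]
gripper_width: 0.4
grip_force: 0.3
```

```bash
python3 -m creep '[[[-0.002,0,0],[0,0,0],-1],[[-0.001,0,0],[0,0,0],-1],[[0,0,0],[0,0,0],-1]]'
python3 -m creep '[[[-0.001,0,0],[0,0,0],-1],[[-0.001,0,0],[0,0,0],-1],[[0,0,0],[0,0,0],-1]]'
python3 - <<'E'
from m import *
for n in("scene","side"):
    d=grab(n); W=cloud(d); h,s,v=cls(d); z=W[...,2]
    r=((h<5)|(h>174))&(s>170)&(v>90)&(z>120)&(abs(W[...,0]-520)<80)&(abs(W[...,1]-280)<50)
    if r.sum()>5: print(n,"ball",r.sum(),np.nanmedian(W[r],0),np.nanmin(W[r],0),np.nanmax(W[r],0))
E
```

```text
time: 12.05
ee_pos: [533.5, 276.9, 139.1]
tool_rot: [-0.003, -0.002, 1.0, -0.0]
contact_force: [-6.6, -0.7, 1.9]
gripper_width: -0.2
grip_force: 3.4
time: 12.3
ee_pos: [533.7, 276.9, 139.1]
tool_rot: [-0.005, -0.002, 1.0, -0.001]
contact_force: [-12.0, -0.6, 3.1]
gripper_width: -0.1
grip_force: 5.8
scene ball 88 [564.98477305 276.006504   157.0020244 ] [551.46932468 267.74646011 141.5865922 ] [570.54948078 287.09093978 165.52178333]
side ball 127 [558.79675    289.15525418 158.5543189 ] [545.09570158 275.69256884 145.75169958] [568.10111538 293.45676541 166.19801183]
```

The lever is against its stop (12 N), with the ball at about x 559. Back off, rise and check.

```bash
python3 -m creep '[[[0.01,0,0],[0,0,0],-1],[[0.03,0,0],[0,0,0],-1],[[0.03,0,0],[0,0,0],-1],[[0.02,0,-0.02],[0,0,0],-1],[[0,0,-0.04],[0,0,0],-1],[[0,0,-0.04],[0,0,0],-1],[[0,0,0],[0,0,0],-1],[[0,0,0],[0,0,0],-1]]'
python3 - <<'E'
from m import *
for n in("scene","side"):
    d=grab(n); W=cloud(d); h,s,v=cls(d); z=W[...,2]
    r=((h<5)|(h>174))&(s>170)&(v>90)&(z>120)&(abs(W[...,0]-520)<80)&(abs(W[...,1]-280)<50)
    if r.sum()>5: print(n,"ball",r.sum(),np.nanmedian(W[r],0))
    m=(np.hypot(W[...,0]-521,W[...,1]-126)<75)&(z>105)&(z<118)&(v>90)&(s<60); print(np.median(W[m][:,2]))
save(d,"f.png")
E
```

```text
time: 13.07
ee_pos: [449.4, 277.4, 243.9]
tool_rot: [0.005, -0.002, 1.0, 0.002]
contact_force: [0.3, -0.1, -0.3]
gripper_width: 0.4
grip_force: 0.0
scene ball 88 [564.17723754 275.25062029 156.94835257]
110.75168700588333
side ball 193 [555.29001622 286.77642276 160.50724229]
110.45781791529828
```

View pics/f.png

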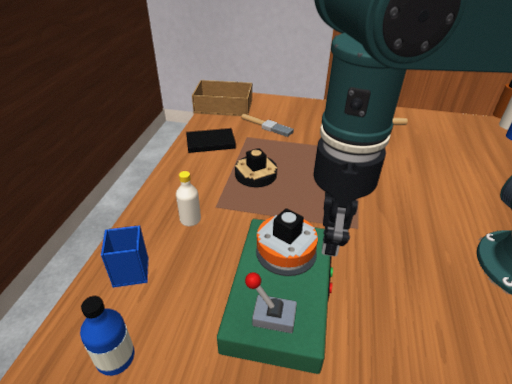

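The side view shows the lever leaning away from the robot (ball at (253,280)). The wheel is flush on the flange at (288,240), and the bottle and spare are undisturbed. Handing in.

```bash
python3 -c "from cell import ctrl; print(ctrl.close_job())"
```

```text
the job is handed in; nothing more can be done
None
```

The job is handed in at about 13 s of the 72 s allowed: the orange wheel sits home on all four studs and was let go before the lever was thrown to its stop, and the spare wheel and glue bottle were not touched; the hand-in gave no verdict.

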